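Find the flat on the mixer shaft and hold the collar on it

ROBOT

A 6-joint arm with a two-finger parallel gripper is mounted at the origin on the work surface. World frame = base frame: x ahead of the robot, y to its left, z up, the work surface at z = 0. Lengths are in m, angles in rad, forces in N, time in s.
With the tool pointing down it reaches from about 0.3 to 0.85 m from the base axis. Payload 4.2 kg.
Tool frame: the origin (TCP) lies midway between the tips of the shut fingers; the grasp point (between the pads) lies 19 mm behind it; z points along the fingers, y is the line along which they close (so a half turn about z gives the same grasp; the last joint's range is limited). The gripper opens to 91 mm and grips with 3 to 60 N. Pads are 32 mm wide; open, the fingers measure 118 mm over their backs; the gripper's body (76 mm by 178 mm) begins 60 mm behind the grasp point.
Start: joints at [1.169, 0.32, 1.565, -0, 1.257, -0.02], TCP at [0.214, 0.534, 0.214] pointing down, gripper open.
Joint ranges: [-3.11, 3.11], [-0.84, 2.01], [0.21, 2.61], [-1.34, 4.49], [0.05, 2.63], [-2.56, 2.56]. Speed limits (rad/s): [2.57, 2.57, 3.14, 3.14, 3.14, 3.14].

INTERFACE

Orientations are given as a unit quaternion [w, x, y, z].
In Python, from plant import * gives the robot as it stands.
- The arm moves only by the tool jog_arm, never from a script. Its argument "moves" is a list of rows, each a list of 3 entries, a list of its own where there are three numbers: the shift along the tool's x, y, z normalised to -1 to 1, where 1 is 500 mm, then the turn, a rotation vector about the tool's x, y, z normalised to -1 to 1, where 1 is 2 rad, then the closure, from 0 (fully open) to 1 (shut). In form: [[[dx, dy, dz], [rx, ry, rz], hand], ...]. A call has exactly 10 rows; each row shifts and turns the commanded pose from where the row before left it, along the tool's axes as they then stand; what a row does not reach is not made up. A row lasts 1/10 s, in which the tool goes at most 50 mm and 8.59 degrees, less where a joint would pass 70% of its speed; a pose out of reach is approached as far as the arm can. A call with a number of a shift or a turn outside -1 to 1 is refused whole. A call with a gripper value outside its range is refused whole. The fingers move at their own pace and stop on an object; "grip_force" is the grip in N (left out, the last holds). Time passes only in rows, so rows that do not move let the fingers close, or fill a call up. It gives the time, the measured TCP pose, the force, the opening and the grip force at its end, in the units of the state.
- observe(): the state, without advancing time (a new reading comes with each control period).
- read_camera(name): name is "scene" or "top" or "wrist"; returns a dict with "frame" (384x512x3 uint8, red, green, blue), "camera_matrix" (3x3 intrinsics, pixels), "R" (3x3) and "t" (3): a world point X has camera coordinates R X + t. Camera axes: x right, y down, z forward; pixel columns grow to the right and rows downward; lengths in m; the calibration is good to about 2 mm. A picture is of the moment at which its call begins. There is no depth.
- hand_in(): hands the job in; it is judged then, once.
The state is a dict: "time_s": time; "joint_positions": joint angles; "joint_velocities": joint speeds; "effort": joint torques, N m; "eef_pos": TCP position; "ee_rot": TCP orientation; "ft_force": force on the tool from outside, world axes, zero at the start; "moment": the same for the moment, N m; "finger_gap": opening from 0.0 (shut) to 1.0 (fully open); "grip_force": force on a finger pad.
Only numpy, scipy, OpenCV 4.12 (cv2) and the standard library are available. Lean on these libraries where they do the work, as an engineer would, in place of code of your own. Each camera call takes 0.05 s, during which the arm holds its last target. There are 200 camera calls.

TASK

Pinch the upright shaft of the mixer drive across its milled flat and turn it until the flat faces along the red pointer on the housing, then let go of it. Take the blue collar from its stand by its round sides, slide it down over the shaft with its brass thumb screw on the flat's side, and finish still holding it level about halfway up the flat, with the screw's tip pressed against the flat, so that a colleague can tighten it. Leave the other things on the bench where they are.

Things in the scene. Friction and masses are not known exactly. Their poses are not given: they have to be found in the camera images.
- drive: the mixer drive, fixed to the bench: white box 130 x 130 mm (foot rim 134 mm), 86 mm high, boss 48 mm across on top up to 90 mm, an upright shaft in its centre. Origin at the centre of its underside, z up. A red pointer bar (30 x 6 mm, top 90 mm above the bench) lies on top, 28 to 58 mm out from the shaft along the drive's +x axis
- shaft_axis (a point): point on the shaft's axis at half the height of the flat, 150 mm above the bench; axes as the drive's (+x along the red pointer). The dark steel shaft is 24 mm in diameter, its chamfered top 175 mm above the bench. Above 125 mm one side is milled to a flat (D-shaped from above); below 125 mm it is fully round, which leaves a ledge under the flat
- shaft (a joint): angle in rad of the shaft about its upright axis, counter-clockwise from above; 0 when the flat faces along the red pointer (its outward normal is then the drive's +x). It starts between 0.5 and 1.5, has stops at -3 and 3, turns against about 0.1 N m of steady friction and stays where it is left
- flat: the bright milled flat on the shaft, 18 mm wide, 47 mm high, 7 mm out from the shaft's axis: across flat and back the shaft measures 19 mm instead of 24. Origin at the centre of the face (150 mm above the bench), +x its outward normal, z up; it turns with the shaft
- stand: a fixed stand: white foot 70 x 70 x 6 mm with a grey round pillar 35 mm across up to 30 mm above the bench; the collar waits on the pillar. Origin at the centre of its underside
- collar: a loose blue collar: ring 44 mm across, bore 28.4 mm, 26 mm high, 0.1 to 0.2 kg, lying flat on the pillar at the start. Origin at the centre of its underside, z up along the bore. Its brass thumb set-screw points along the collar's +x at half height (13 mm up), reaching outside to 38 mm from the bore's axis, head 15 mm across
- screw_tip (a point): the set-screw's blunt inner end, 6 mm across, in the bore 9 mm from its axis, 13 mm above the collar's underside; axes as the collar's. So the collar goes down the shaft only with the screw on the flat's side (within about 15 degrees); centred, the tip is 2 mm off the flat: push the collar towards its own -x to close this. Let go, it slides down to the ledge
- jar0: a small round pink jar, 44 mm across, 28 mm high; a bystander, loose. Origin at the centre of its underside
- jar1: a second pink jar, same size; a bystander, loose. Origin at the centre of its underside
- jar2: a third pink jar, same size; a bystander, loose. Origin at the centre of its underside
- amber: an amber bottle, 50 mm across, 110 mm high; a bystander, loose. Origin at the centre of its underside
- canister: a white ceramic canister, 90 mm across, 120 mm high; a bystander, loose. Origin at the centre of its underside
- beaker: an empty glass beaker, 68 mm across, 90 mm high; a bystander, loose. Origin at the centre of its underside
- driver: a screwdriver with a green handle lying on the bench, 170 mm long; a bystander, loose. Origin at the middle of its length

How it is judged:
On the way, in this order (a step that is already met when the one before it is completed fails the run):
1. the fingers pinch the shaft across its flat while it faces along the red pointer (within 10 degrees) (contact force between the fingers and flat above 1 N and value of joint shaft between -0.175 and 0.175 rad), for 0.2 s.
2. the collar has been lifted off its stand in the fingers (5 mm or more), the shaft let go (height (world z) of collar above 0.035 m and contact force between the fingers and collar above 1 N and contact force between the fingers and shaft below 0.5 N), for 0.2 s.
At the end, for the whole second after the job is handed in: Fingers hold the collar (over 2 N), at rest, level within 8 deg, within 5 mm of the shaft axis; screw tip presses the flat (over 1 N, within 1.5 mm), within 5 mm of its centre line and 9 mm of half height, square within 14 deg; flat faces along the pointer within 15 deg (contact force between the fingers and collar above 2 N and contact force between collar and flat above 1 N and x of screw_tip in the frame of flat between -0.002 and 0.0015 m and y of screw_tip in the frame of flat between -0.005 and 0.005 m and z of screw_tip in the frame of flat between -0.009 and 0.009 m and angle between the x axis of collar and the x axis of flat, either way round below 0.25 rad and angle between collar's own z axis and vertical below 0.15 rad and horizontal distance between collar and shaft_axis below 0.005 m and value of joint shaft between -0.26 and 0.26 rad and linear speed of collar below 0.02 m/s); the arm keeps its last pose, push and grip.
It fails at once if a bystander is pushed more than 30 mm (distance of any of jar0, jar1, jar2, amber, canister, beaker, driver from where it was at the start of the episode above 0.03 m).
It also fails if it takes over 64 s, if anything falls off the work surface, if the arm or the gripper's body presses on something with over 40 N, if the wrist force passes 120 N, or if a joint passes its speed limit or range.

## Working session

There is one attempt and no reset: what is moved stays moved. The work goes in short steps, Python scripts to look and compute and a tool call to move; the robot and the scene stay as the last step left them, time stands still between calls to the robot, and variables do not carry over. Pictures are saved under pics/ and viewed, at most 10 in all, crops included, and the job is handed in when it is done.

Besides the shell and the picture viewer there is one more tool, called after ">>>" as name([rows], argument=value, ...), one row to a line, values as JSON. jog_arm: Moves the arm, as the interface text tells. Its arguments: {"type":"object","properties":{"moves":{"type":"array"},"grip_force":{"type":"number"}},"required":["moves"]}

```bash
mkdir -p pics; cat > h.py <<'E'
from plant import *
import numpy as np, cv2
from scipy.spatial.transform import Rotation as Ro
def ray(c,u,v,z):
    K,R,t=map(np.array,(c["camera_matrix"],c["R"],c["t"]))
    d=R.T@np.linalg.solve(K,[u,v,1.]); o=-R.T@t
    return o+d*(z-o[2])/d[2]
def proj(c,X):
    K,R,t=map(np.array,(c["camera_matrix"],c["R"],c["t"]))
    p=K@(R@np.array(X)+t); return p[:2]/p[2]
def rot():
    q=observe()["ee_rot"]; return Ro.from_quat([q[1],q[2],q[3],q[0]])
E
python3 - <<'E'
from h import *
for n in("top","scene"):
    c=read_camera(n); cv2.imwrite(f"pics/{n}0.png",c["frame"][:,:,::-1]); np.save(n+".npy",c,allow_pickle=True)
    print(n,-np.array(c["R"]).T@c["t"])
s=observe(); print(s, rot().as_matrix())
E
```

```text
top [0.33783641 0.02189669 1.63263842]
scene [1.37742848 0.63381704 0.89047527]
{'time_s': 0.1, 'joint_positions': array([ 1.16901260e+00,  3.20234012e-01,  1.56557822e+00,  1.44403841e-05,
        1.25741184e+00, -1.99915969e-02]), 'joint_velocities': array([-2.80362016e-04, -2.05023094e-05, -4.30654657e-03, -6.34823004e-04,
       -1.31380031e-03,  1.45987282e-04]), 'effort': array([ 1.27115010e-03, -4.13342679e+01, -2.32508415e+01,  7.28781126e-02,
        4.21452709e-02, -5.46351453e-05]), 'eef_pos': array([0.21404329, 0.5331719 , 0.21319267]), 'ee_rot': array([-1.77465284e-04,  1.89740888e-01,  9.81833861e-01, -7.96199855e-04]), 'ft_force': array([-0.11769858,  0.07158263, -0.0369461 ]), 'moment': array([ 0.03293472,  0.03164254, -0.02120493]), 'grip_force': 0.0, 'finger_gap': 0.9997943207498868} [[-9.27996728e-01  3.72587775e-01 -6.50626185e-04]
 [ 3.72588341e-01  9.27995523e-01 -1.49612711e-03]
 [ 4.63395139e-05 -1.63081680e-03 -9.99998669e-01]]
```

View pics/top0.png

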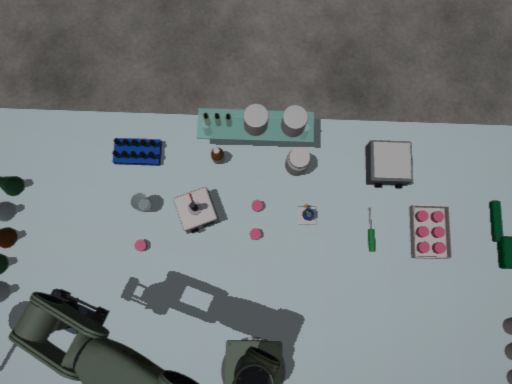

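View pics/scene0.png

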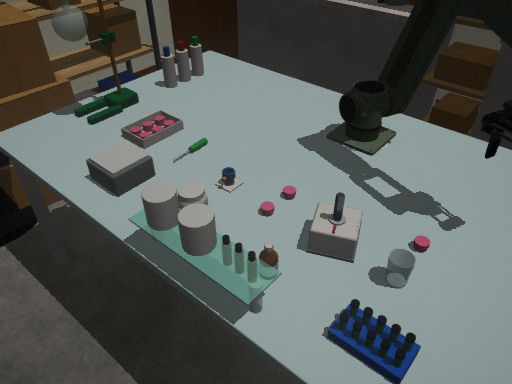

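Top view: the drive is at about (196,210) with its red pointer towards (191,195). The stand and collar are at (308,214) with brass at about (307,206). Jars are at (257,206), (255,234) and (141,245), and the beaker at (142,203). In the scene view the shaft is at (339,205) and the collar at (229,177).

```bash
python3 - <<'E'
from h import *
T=np.load("top.npy",allow_pickle=True).item(); S=np.load("scene.npy",allow_pickle=True).item()
def mask(c,lo,hi,box):
    h=cv2.cvtColor(c["frame"],cv2.COLOR_RGB2HSV); m=cv2.inRange(h,lo,hi); k=np.zeros_like(m); x0,y0,x1,y1=box; k[y0:y1,x0:x1]=1
    return np.argwhere(m*k>0)[:,::-1]
red=mask(T,(0,130,80),(8,255,255),(180,185,212,215)); print("red",len(red),red.mean(0),[ray(T,*p,.09)[:2].round(4) for p in (red.mean(0),red[0],red[-1])])
red=mask(S,(0,130,80),(8,255,255),(320,215,345,240)); print("redS",len(red),red.mean(0),ray(S,*red.mean(0),.09)[:2])
br=mask(T,(10,100,60),(30,255,255),(295,195,320,225)); print("brass",len(br),br.mean(0),ray(T,*br.mean(0),.045)[:2])
bl=mask(T,(105,80,20),(130,255,255),(295,200,320,225)); print("blue",len(bl),bl.mean(0),ray(T,*bl.mean(0),.05)[:2])
# drive box top
h=cv2.cvtColor(T["frame"],cv2.COLOR_RGB2HSV)
for n,p,z in (("j0",(257,206),.028),("j1",(255,234),.028),("j2",(141,245),.028),("amber",(217,154),.1),("can",(299,158),.12),("beaker",(143,203),.05),("drv",(371,230),.01),("shaft",(195,208),.15),("stand",(307.5,215),.006)): print(n,ray(T,*p,z)[:2].round(3))
im=cv2.resize(T["frame"][170:250,160:330,::-1],None,fx=4.7,fy=4.7,interpolation=cv2.INTER_CUBIC); cv2.imwrite("pics/topc.png",im)
E
```

```text
red 2 [190.  195.5] [array([0.616 , 0.2511]), array([0.6179, 0.2512]), array([0.6142, 0.251 ])]
redS 14 [333.92857143 228.        ] [0.61018826 0.24857183]
brass 8 [306.125 206.375] [ 0.59617963 -0.1830946 ]
blue 72 [308.22222222 213.83333333] [ 0.56720376 -0.19054302]
j0 [0.595 0.003]
j1 [0.487 0.007]
j2 [0.434 0.432]
amber [0.775 0.158]
can [ 0.764 -0.146]
beaker [0.589 0.431]
drv [ 0.518 -0.438]
shaft [0.561 0.222]
stand [ 0.569 -0.194]
```

View pics/topc.png

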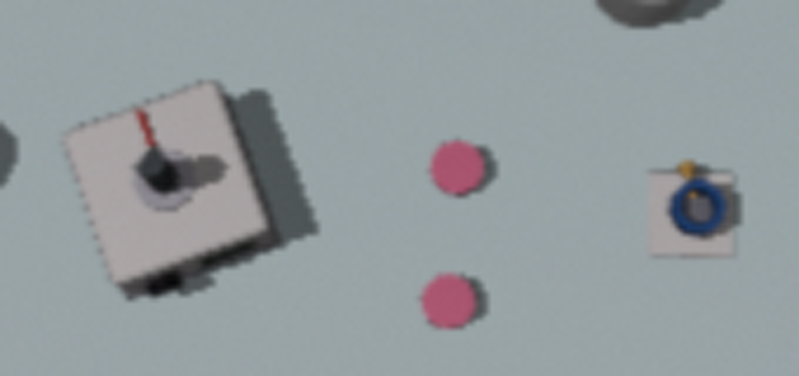

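>>> jog_arm([
  [[-0.09,-0.032,-0.016],[0,0,0],0],
  [[-0.09,-0.032,-0.016],[0,0,0],0],
  [[-0.09,-0.032,-0.016],[0,0,0],0],
  [[-0.09,-0.032,-0.016],[0,0,0],0],
  [[-0.09,-0.032,-0.016],[0,0,0],0],
  [[-0.09,-0.032,-0.016],[0,0,0],0],
  [[-0.09,-0.032,-0.016],[0,0,0],0],
  [[-0.09,-0.032,-0.016],[0,0,0],0],
  [[-0.09,-0.032,-0.016],[0,0,0],0],
  [[-0.064,-0.032,-0.016],[0,0,0],0],
], grip_force=20)

```text
time_s: 1.1
eef_pos: [0.562, 0.2202, 0.2935]
ee_rot: [-0.0, 0.19, 0.982, -0.0]
ft_force: [0.5, 0.8, 0.3]
finger_gap: 0.999
grip_force: 0.0
```

```bash
python3 - <<'E'
from h import *
T=np.load("top.npy",allow_pickle=True).item()
P=[ray(T,u/4.7+160-.4,v/4.7+170-.4,.086)[:2] for u,v in((67,135),(212,82),(268,232),(118,285))]
P=np.array(P); print("centre",P.mean(0)); d=P[0]-P[3]+P[1]-P[2]; print("yaw",np.degrees(np.arctan2(d[1],d[0])), np.linalg.norm(d)/2)
for z,uv in((.05,(697,208)),(.043,(687,168))): print(ray(T,uv[0]/4.7+159.6,uv[1]/4.7+169.6,z)[:2])
c=read_camera("wrist"); cv2.imwrite("pics/w1.png",c["frame"][:,:,::-1]); s=observe(); print(s["eef_pos"],s["joint_positions"].round(3)); print(rot().as_matrix().round(3)); R=np.array(c["R"]);o=-R.T@c["t"]
print("cam in tool",rot().as_matrix().T@(o-s["eef_pos"]),R[2]); np.save("w1.npy",c,allow_pickle=True); print(proj(c,[*P.mean(0),.175]),proj(c,[*P.mean(0),.09]))
E
```

```text
centre [0.56885029 0.23061702]
yaw 22.430568163283603 0.126513083712612
[ 0.56708263 -0.18932093]
[ 0.60041955 -0.18197832]
[0.56560609 0.21638334 0.29456828] [ 0.349  0.331  1.347 -0.005  1.46  -0.834]
[[-0.926  0.377  0.005]
 [ 0.377  0.926 -0.004]
 [-0.006 -0.002 -1.   ]]
cam in tool [ 0.0825103  0.0017339 -0.1707683] [ 0.25689339 -0.10563173 -0.96064964]
[269.10895237 192.51916521] [266.70245571 175.70588651]
```

View pics/w1.png

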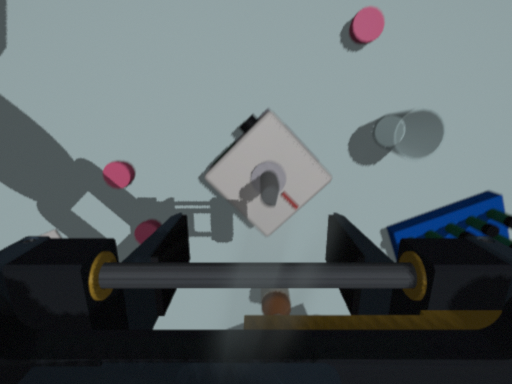

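The wrist view shows the drive box at about (268,175), the shaft at (268,183) and the red pointer at (290,200). I'll zoom in to see the flat.

```bash
python3 - <<'E'
from h import *
c=np.load("w1.npy",allow_pickle=True).item(); f=c["frame"]
cv2.imwrite("pics/w1c.png",cv2.resize(f[150:225,225:315,::-1],None,fx=8,fy=8,interpolation=cv2.INTER_CUBIC))
P=np.array([ray(c,u,v,.086)[:2] for u,v in((268,109),(331,178),(267,236),(204,178))])
print(P.mean(0)); d=P[1]-P[0]+P[2]-P[3]; print(np.degrees(np.arctan2(d[1],d[0])),np.linalg.norm(d)/2)
h=cv2.cvtColor(f,cv2.COLOR_RGB2HSV)[150:225,225:315]; m=cv2.inRange(h,(0,90,80),(10,255,255))
r=np.argwhere(m)[:,::-1]+[225,150]; X=np.array([ray(c,*p,.09)[:2] for p in r]); q=X.mean(0)
w=np.linalg.eigh(np.cov((X-q).T))[1][:,1]; print("red",len(r),q,np.degrees(np.arctan2(w[1],w[0])))
cen=ray(c,268,175,.09);print(cen)
E
```

```text
[0.57216324 0.23058439]
22.64360180564355 0.1251422255124881
red 57 [0.61315775 0.24742493] -158.15112924582584
[0.56859747 0.23261539 0.09      ]
```

View pics/w1c.png

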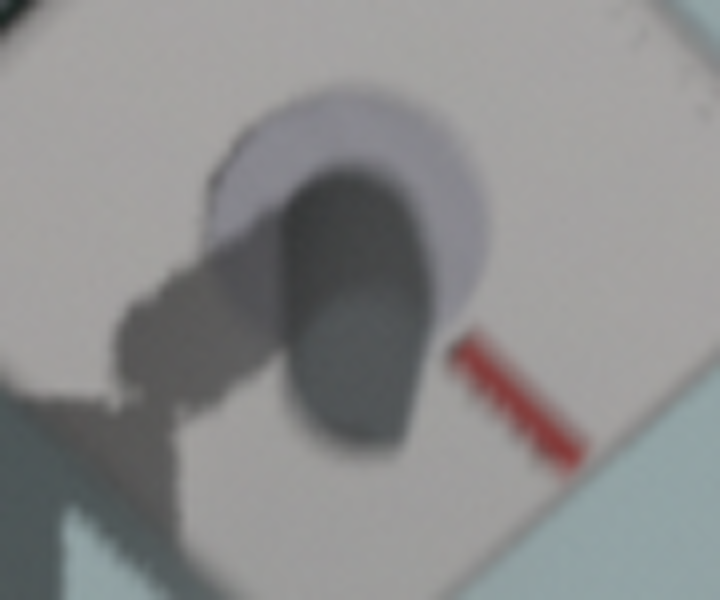

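The crop shows the D-shaped top at crop position (360,370). Its straight flat edge is on the right, from about (403,445) to (422,340). I'll cast the rays onto the top plane.

```bash
python3 - <<'E'
from h import *
c=np.load("w1.npy",allow_pickle=True).item()
X=[ray(c,225+u/8-.5,150+v/8-.5,.174)[:2] for u,v in((403,445),(422,345))]
d=X[1]-X[0]; print(X,np.linalg.norm(d),np.degrees(np.arctan2(d[1],d[0])))
E=[ray(c,225+u/8-.5,150+v/8-.5,.175)[:2] for u,v in((287,360),(360,455))]; print(E)
s=observe(); p=np.array([.571,.231]); print(s["eef_pos"], (rot().inv().apply(np.r_[p,.131]-s["eef_pos"])/.5).round(4))
E
```

```text
[array([0.58477132, 0.2311945 ]), array([0.57251045, 0.23863348])] 0.014341104837671249 148.75372351564639
[array([0.56740164, 0.22110862]), array([0.58359318, 0.22532274])]
[0.56560609 0.21638334 0.29456828] [0.0029 0.0317 0.3271]
```

>>> jog_arm([
  [[-0.0035,0.031,0.02],[0,0,0],0],
  [[0,0,0.04],[0,0,0.039],0],
  [[0,0,0.04],[0,0,0.039],0],
  [[0,0,0.045],[0,0,0],0],
  [[0,0,0.045],[0,0,0],0],
  [[0,0,0.045],[0,0,0],0],
  [[0,0,0.045],[0,0,0],0],
  [[0,0,0.045],[0,0,0],0],
  [[0,0,0.002],[0,0,0],0],
  [[0,0,0],[0,0,0],0.3],
], grip_force=40)

```text
time_s: 2.15
eef_pos: [0.5669, 0.2368, 0.1299]
ee_rot: [-0.001, 0.265, 0.964, -0.0]
ft_force: [1.0, 0.7, -0.5]
finger_gap: 0.941
grip_force: 0.0
```

>>> jog_arm([
  [[0,0,0],[0,0,0],1],
  [[0,0,0],[0,0,0],1],
  [[0,0,0],[0,0,0],1],
  [[0,0,0],[0,0,0],1],
  [[0,0,0],[0,0,0],1],
  [[0,0,0],[0,0,0],1],
  [[0,0,0],[0,0,0],1],
  [[0,0,0],[0,0,0],1],
  [[0,0,0],[0,0,0],1],
  [[0,0,0],[0,0,0],1],
])

```text
time_s: 3.15
eef_pos: [0.5663, 0.2339, 0.1304]
ee_rot: [-0.001, 0.266, 0.964, -0.002]
ft_force: [-2.4, -6.7, 2.9]
finger_gap: 0.207
grip_force: 40.0
```

```bash
python3 - <<'E'
from h import *
s=observe(); print(s["eef_pos"],s["ft_force"].round(1),s["moment"].round(2),s["finger_gap"]*91,s["grip_force"]); M=rot().as_matrix(); print(M.round(3),np.degrees(np.arctan2(M[1,1],M[0,1])))
E
```

```text
[0.56625695 0.23389743 0.13035935] [-2.4 -6.7  2.9] [-0.93  0.32 -0.14] 18.83355391375171 39.99341849360462
[[-0.859  0.512 -0.003]
 [ 0.512  0.859 -0.004]
 [ 0.001 -0.005 -1.   ]] 59.18317007156354
```

>>> jog_arm([
  [[0,0,0],[0,0,0],0.6],
  [[0,0,0],[0,0,0],0.6],
  [[0,0,0],[0,0,0],0.6],
  [[-0.007,-0.003,0],[0,0,0],0.6],
  [[-0.008,-0.003,0],[0,0,0],0.6],
  [[0,0,0],[0,0,0],0.6],
  [[0,0,0],[0,0,0],0.6],
  [[0,0,0],[0,0,0],0.6],
  [[0,0,0],[0,0,0],0.6],
  [[0,0,0],[0,0,0],0.6],
])

```text
time_s: 4.15
eef_pos: [0.5724, 0.2297, 0.1305]
ee_rot: [0.0, 0.266, 0.964, 0.0]
ft_force: [-0.9, 0.0, 0.1]
finger_gap: 0.401
grip_force: 0.0
```

```bash
python3 - <<'E'
from h import *
c=read_camera("wrist"); f=c["frame"]; np.save("w2.npy",c,allow_pickle=True)
a=np.array([.573,.2325])
u,v=proj(c,[*a,.175]); print(u,v,proj(c,[*a,.09])); s=observe(); print(s["eef_pos"],s["finger_gap"])
u,v=int(u),int(v); g=f[max(0,v-100):v+100,u-130:u+130,::-1]; print(u-130,max(0,v-100)); cv2.imwrite("pics/w2.png",cv2.resize(g,None,fx=3,fy=3,interpolation=cv2.INTER_CUBIC))
E
```

```text
262.9070277095461 272.1216990493356 [260.9686507  214.63817812]
[0.57240375 0.22967855 0.13046867] 0.4012727737386441
132 172
```

View pics/w2.png

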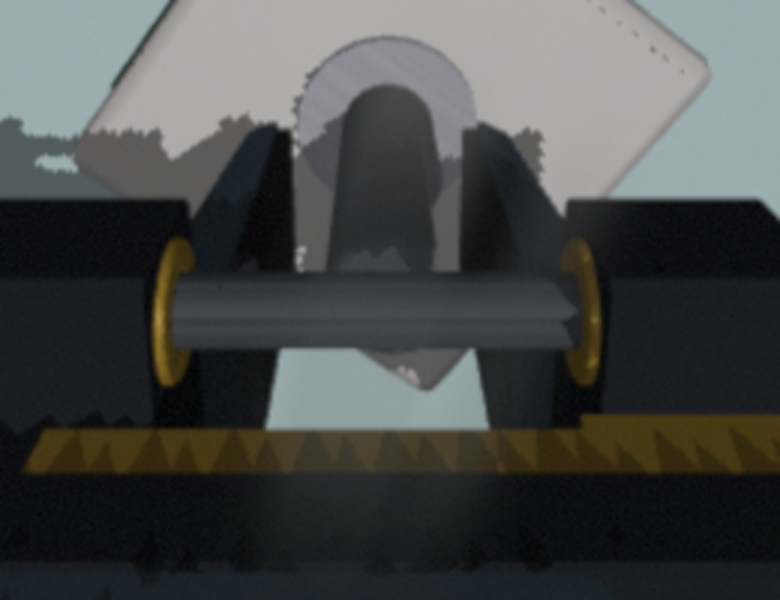

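The crop shows the shaft between the pads at (385,200). The boss rim runs from 299 to 476 with its far edge at row 36, i.e. full-frame column 261.5 and row 184.

```bash
python3 - <<'E'
from h import *
c=np.load("w2.npy",allow_pickle=True).item()
p=ray(c,261,184-.3,.09)[:2]; M=rot().as_matrix(); print("axis", p-.024*M[:2,0]/np.linalg.norm(M[:2,0]))
L=ray(c,132+299/3,172+110/3,.09)[:2];Rr=ray(c,132+476/3,172+110/3,.09)[:2];print(L,Rr,(L+Rr)/2,np.linalg.norm(L-Rr))
E
```

```text
axis [0.57164672 0.23323884]
[0.55668223 0.21501425] [0.58077052 0.25540569] [0.56872638 0.23520997] 0.047028862954031594
```

>>> jog_arm([
  [[0,0,0],[0,0,0],1],
  [[0,0,0],[0,0,0],1],
  [[0,0,0],[0,0,0],1],
  [[0,0,0],[0,0,0],1],
  [[0,0,0],[0,0,0],1],
  [[0,0,0],[0,0,0],1],
  [[0,0,0],[0,0,0],1],
  [[0,0,0],[0,0,0.02],1],
  [[0,0,0],[0,0,0.02],1],
  [[0.0005,0,0],[0,0,0.02],1],
], grip_force=40)

```text
time_s: 5.2
eef_pos: [0.5723, 0.23, 0.1305]
ee_rot: [0.0, 0.323, 0.946, 0.0]
ft_force: [1.9, 2.2, -1.5]
finger_gap: 0.206
grip_force: 40.0
```

>>> jog_arm([
  [[0.0005,0,0],[0,0,0.033],1],
  [[0.0005,0,0],[0,0,0.033],1],
  [[0.0005,0,0],[0,0,0.033],1],
  [[0.0005,0,0],[0,0,0.033],1],
  [[0.0005,0,0],[0,0,0.033],1],
  [[0.0005,0,0],[0,0,0.033],1],
  [[0,0,0],[0,0,0.033],1],
  [[0,0,0],[0,0,0.031],1],
  [[0,0,0],[0,0,0],1],
  [[0,0,0],[0,0,0],1],
])

```text
time_s: 6.2
eef_pos: [0.5709, 0.2304, 0.1305]
ee_rot: [-0.0, 0.557, 0.831, -0.001]
ft_force: [-1.2, -0.3, 0.5]
finger_gap: 0.203
grip_force: 40.0
```

```bash
python3 - <<'E'
from h import *
s=observe(); print(s["eef_pos"],s["ft_force"].round(1),s["moment"].round(2),s["finger_gap"]*91,s["grip_force"]); M=rot().as_matrix(); print(M.round(3),np.degrees(np.arctan2(M[1,1],M[0,1])))
E
```

```text
[0.5708975  0.23038038 0.13050103] [-1.2 -0.3  0.5] [-0.13  0.12 -0.09] 18.460147686662168 40.00000234111212
[[-0.38   0.925 -0.001]
 [ 0.925  0.38  -0.001]
 [-0.    -0.001 -1.   ]] 22.35764739055368
```

>>> jog_arm([
  [[0,0,0],[0,0,0],0.5],
  [[0,0,0],[0,0,0],0.5],
  [[0,0,0],[0,0,0],0.5],
  [[0,0,0],[0,0,0],0.5],
  [[0,0,-0.02],[0,0,0],0.5],
  [[0,0,-0.05],[0,0,0],0.5],
  [[0,0,-0.06],[0,0,0],0.4],
  [[0,0,-0.06],[0,0,0],0.3],
  [[0,0,-0.06],[0,0,0],0.2],
  [[0,0,-0.03],[0,0,0.05],0.2],
])

```text
time_s: 7.2
eef_pos: [0.5722, 0.2312, 0.2746]
ee_rot: [0.002, 0.599, 0.801, 0.002]
ft_force: [0.4, 0.4, -0.0]
finger_gap: 0.791
grip_force: 0.0
```

>>> jog_arm([
  [[0,0,0],[0,0,0.07],0.2],
  [[0,0,0],[0,0,0.07],0.2],
  [[0,0,0],[0,0,0.07],0.2],
  [[0,0,0],[0,0,0.07],0.2],
  [[0,0,0],[0,0,0.07],0.2],
  [[0,0,0],[0,0,0.07],0.2],
  [[0,0,0],[0,0,0.07],0.2],
  [[0,0,0],[0,0,0.07],0.2],
  [[0,0,0],[0,0,0.07],0.2],
  [[0,0,0],[0,0,0.07],0.2],
])

```text
time_s: 8.2
eef_pos: [0.5713, 0.2309, 0.2713]
ee_rot: [-0.0, 0.974, 0.225, 0.0]
ft_force: [-0.6, 0.1, -0.2]
finger_gap: 0.803
grip_force: 0.0
```

```bash
python3 - <<'E'
from h import *
s=observe(); M=rot().as_matrix(); print(s["eef_pos"],s["joint_positions"].round(2),np.degrees(np.arctan2(M[1,1],M[0,1])))
print((rot().inv().apply(np.array([.567,-.19,.17])-s["eef_pos"])/.5).round(4))
E
```

```text
[0.57126721 0.23087256 0.27134679] [0.37 0.36 1.36 0.   1.42 1.48] -63.97878040528499
[-0.3771  0.7527  0.2024]
```

>>> jog_arm([
  [[-0.038,0.075,0],[0,0,0],0.2],
  [[-0.038,0.075,0],[0,0,0],0.2],
  [[-0.038,0.075,0],[0,0,0],0.2],
  [[-0.038,0.075,0.02],[0,0,0],0.2],
  [[-0.038,0.075,0.03],[0,0,0],0.2],
  [[-0.038,0.075,0.03],[0,0,0],0.2],
  [[-0.038,0.075,0.03],[0,0,0],0.2],
  [[-0.038,0.075,0.03],[0,0,0],0.2],
  [[-0.038,0.075,0.03],[0,0,0],0.2],
  [[-0.038,0.075,0.03],[0,0,0],0.1],
])

```text
time_s: 9.2
eef_pos: [0.5675, -0.1913, 0.1708]
ee_rot: [0.0, 0.974, 0.228, 0.001]
ft_force: [0.7, 0.1, -0.1]
finger_gap: 0.858
grip_force: 0.0
```

>>> jog_arm([
  [[0,0,0],[0,0,0.04],0.1],
  [[0,0,0],[0,0,0.04],0.1],
  [[0,0,0],[0,0,0.04],0.1],
  [[0,0,0],[0,0,0],0.1],
  [[0,0,0],[0,0,0],0.1],
  [[0,0,0],[0,0,0],0.1],
  [[0,0,0],[0,0,0],0.1],
  [[0,0,0],[0,0,0],0.1],
  [[0,0,0],[0,0,0],0.1],
  [[0,0,0],[0,0,0],0.1],
])

```text
time_s: 10.2
eef_pos: [0.5674, -0.1895, 0.1704]
ee_rot: [-0.0, 0.994, 0.11, -0.0]
ft_force: [0.5, 0.7, 0.1]
finger_gap: 0.901
grip_force: 0.0
```

```bash
python3 - <<'E'
from h import *
c=read_camera("wrist"); np.save("w3.npy",c,allow_pickle=True); s=observe(); M=rot().as_matrix(); print(s["eef_pos"],np.degrees(np.arctan2(M[1,1],M[0,1])))
f=c["frame"]; h=cv2.cvtColor(f,cv2.COLOR_RGB2HSV)
print(proj(c,[.567,-.19,.056]))
m=cv2.inRange(h,(105,100,20),(130,255,255)); n,l,st,ce=cv2.connectedComponentsWithStats(m); print([(st[i].tolist()) for i in range(1,n) if st[i][4]>100])
cv2.imwrite("pics/w3.png",f[:,:,::-1])
E
```

```text
[ 0.56737987 -0.18947845  0.17039748] -77.39725952307332
[257.54591618 191.49446483]
[[238, 167, 27, 41, 404]]
```

View pics/w3.png

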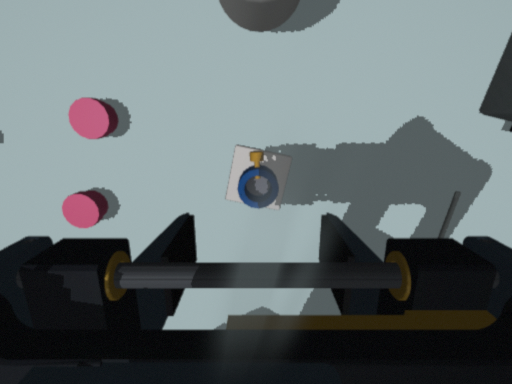

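The collar ring is at (258,187), with extents 238–280 and 167–208. The brass head is at about (256,157), nearly straight up in the image.

```bash
python3 - <<'E'
from h import *
c=np.load("w3.npy",allow_pickle=True).item(); f=c["frame"]; h=cv2.cvtColor(f,cv2.COLOR_RGB2HSV)[140:220,225:300]
b=np.argwhere(cv2.inRange(h,(100,70,15),(135,255,255)))[:,::-1]+[225,140]
(ce,r)=cv2.minEnclosingCircle(b.astype(np.float32)); print(ce,r,b.min(0),b.max(0))
C=ray(c,*ce,.054)[:2]
g=np.argwhere(cv2.inRange(h,(10,120,80),(30,255,255)))[:,::-1]+[225,140]
h1=g[g[:,1]<167]; print(len(g),h1.mean(0),g[g[:,1]>=167].mean(0))
B=ray(c,*h1.mean(0),.047)[:2]; d=B-C; print(C,B,np.linalg.norm(d),np.degrees(np.arctan2(d[1],d[0])))
I=ray(c,*g[g[:,1]>=172].mean(0),.044)[:2]; d=B-I; print(I, np.degrees(np.arctan2(d[1],d[0])))
E
```

```text
(256.70660400390625, 186.79017639160156) 20.596609115600586 [238 167] [277 207]
129 [255.6   157.344] [257.   176.75]
[ 0.57130999 -0.18813057] [ 0.60052513 -0.18042713] 0.030213698372280242 14.77151472195087
[ 0.57982783 -0.18655183] 16.48441574990765
```

>>> jog_arm([
  [[0.007,0,0.02],[0,0,-0.024],0.1],
  [[0,0,0.04],[0,0,0],0.1],
  [[0,0,0.05],[0,0,0],0.1],
  [[0,0,0.05],[0,0,0],0.1],
  [[0,0,0.05],[0,0,0],0.1],
  [[0,0,0.04],[0,0,0],0.1],
  [[0,0,0.03],[0,0,0],0.1],
  [[0,0,0.013],[0,0,0],0.1],
  [[0,0,0],[0,0,0],0.1],
  [[0,0,0],[0,0,0],0.1],
], grip_force=30)

```text
time_s: 11.25
eef_pos: [0.5714, -0.1889, 0.0246]
ee_rot: [0.0, 0.991, 0.134, 0.001]
ft_force: [0.1, -0.2, 0.5]
finger_gap: 0.896
grip_force: 0.0
```

>>> jog_arm([
  [[0,0,0],[0,0,0],0.3],
  [[0,0,0],[0,0,0],0.4],
  [[0,0,0],[0,0,0],1],
  [[0,0,0],[0,0,0],1],
  [[0,0,0],[0,0,0],1],
  [[0,0,0],[0,0,0],1],
  [[0,0,0],[0,0,0],1],
  [[0,0,0],[0,0,0],1],
  [[0,0,0],[0,0,0],1],
  [[0,0,0],[0,0,0],1],
])

```text
time_s: 12.25
eef_pos: [0.5709, -0.1888, 0.0241]
ee_rot: [0.0, 0.991, 0.133, 0.0]
ft_force: [-0.9, 0.0, 2.2]
finger_gap: 0.477
grip_force: 30.0
```

```bash
python3 - <<'E'
from h import *
c=read_camera("wrist"); np.save("w4.npy",c,allow_pickle=True); s=observe(); M=rot().as_matrix(); print(s["eef_pos"],s["ft_force"].round(1),s["finger_gap"]*91,np.degrees(np.arctan2(M[1,1],M[0,1])))
print(proj(c,[*s["eef_pos"][:2],.056]))
cv2.imwrite("pics/w4.png",c["frame"][:,:,::-1])
E
```

```text
[ 0.57089209 -0.18875133  0.02406697] [-1.  -0.   2.5] 43.32007132303721 -74.65461213539012
[257.30119317 260.75465275]
```

View pics/w4.png

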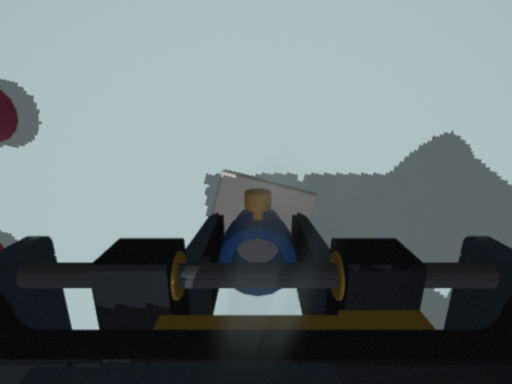

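The grasp holds, with the screw head at (257.5,200) and the ring centred at column 257.5, so the screw is in line with tool x.

>>> jog_arm([
  [[0,0,-0.01],[0,0,0],1],
  [[0,0,-0.02],[0,0,0],1],
  [[0,0,-0.04],[0,0,0],1],
  [[0,0,-0.05],[0,0,0],1],
  [[0,0,-0.06],[0,0,0],1],
  [[0,0,-0.06],[0,0,0],1],
  [[0,0,-0.06],[0,0,0],1],
  [[0,0,-0.05],[0,0,0],1],
  [[0,0,-0.04],[0,0,-0.03],1],
  [[0,0,-0.02],[0,0,-0.031],1],
])

```text
time_s: 13.3
eef_pos: [0.5714, -0.1889, 0.2319]
ee_rot: [0.001, 0.981, 0.195, 0.002]
ft_force: [0.1, 0.2, -0.9]
finger_gap: 0.476
grip_force: 30.0
```

```bash
python3 - <<'E'
from h import *
c=np.load("w4.npy",allow_pickle=True).item(); s=observe(); M=rot().as_matrix()
T0=np.array([.57089,-.18875]); a=np.radians(90-74.65); x=np.array([np.cos(a),np.sin(a)])
p=ray(c,257.5,211,.056)[:2]; print("collar centre in tool x", (p-T0)@x-.022)
hd=ray(c,257.5,190,.046)[:2]; print("head outer", (hd-T0)@x)
print(s["eef_pos"],s["ft_force"],s["finger_gap"]*91,np.degrees(np.arctan2(M[1,1],M[0,1])))
print((rot().inv().apply(np.array([.572,.233,.23])-s["eef_pos"])/.5).round(4))
E
```

```text
collar centre in tool x 0.0072175643175991094
head outer 0.03795432551893917
[ 0.57144489 -0.18893439  0.23193693] [ 0.11826834  0.15687635 -0.92918035] 43.33169209279626 -67.52397490158336
[ 0.3236 -0.7794  0.0028]
```

>>> jog_arm([
  [[0.016,-0.039,0],[0,0,0],1],
  [[0.032,-0.078,0],[0,0,0],1],
  [[0.037,-0.09,0],[0,0,0],1],
  [[0.037,-0.09,0],[0,0,0],1],
  [[0.037,-0.09,0],[0,0,0],1],
  [[0.037,-0.09,0],[0,0,0],1],
  [[0.037,-0.09,0],[0,0,0],1],
  [[0.037,-0.09,0],[0,0,0],1],
  [[0.033,-0.079,0],[0,0,0],1],
  [[0.019,-0.045,0],[0,0,0],1],
])

```text
time_s: 14.3
eef_pos: [0.5707, 0.2371, 0.2294]
ee_rot: [-0.001, 0.981, 0.195, 0.0]
ft_force: [0.1, -0.4, -1.9]
finger_gap: 0.478
grip_force: 30.0
```

>>> jog_arm([
  [[0,0,0],[0,0,0],1],
  [[0,0,0],[0,0,0],1],
  [[0,0,0],[0,0,0],1],
  [[0,0,0],[0,0,0],1],
  [[0,0,0],[0,0,0],1],
  [[0,0,0],[0,0,0],1],
  [[0,0,0],[0,0,0],1],
  [[0,0,0],[0,0,0],1],
  [[0,0,0],[0,0,0],1],
  [[0,0,0],[0,0,0],1],
])

```text
time_s: 15.3
eef_pos: [0.5713, 0.2337, 0.2289]
ee_rot: [-0.0, 0.981, 0.194, 0.0]
ft_force: [0.7, -0.5, -1.9]
finger_gap: 0.48
grip_force: 30.0
```

```bash
python3 - <<'E'
from h import *
c=read_camera("wrist"); np.save("w5.npy",c,allow_pickle=True); s=observe(); M=rot().as_matrix(); print(s["eef_pos"],s["ft_force"].round(1),s["finger_gap"]*91,np.degrees(np.arctan2(M[1,1],M[0,1])))
f=c["frame"]; h=cv2.cvtColor(f,cv2.COLOR_RGB2HSV)[170:310,200:320]
for n,lo,hi in(("blue",(100,100,15),(135,255,255)),("brass",(12,130,80),(30,255,255))):
    b=np.argwhere(cv2.inRange(h,lo,hi))[:,::-1]+[200,170]; print(n,len(b),b.min(0),b.max(0))
for dx in(0,.004,.007): print(dx,[proj(c,s["eef_pos"]+M@[dx+a,b,-.032+e]).round(1).tolist() for a,b,e in((.022,0,0),(.0142,0,0),(.038,0,.0055),(0,0,0))])
cv2.imwrite("pics/w5.png",cv2.resize(f[170:310,170:350,::-1],None,fx=4,fy=4,interpolation=cv2.INTER_CUBIC))
E
```

```text
[0.57133793 0.23364064 0.22893538] [-0.2  0.8 -2. ] 43.31752769327137 -67.66561217880903
blue 1235 [200 217] [319 309]
brass 68 [246 192] [263 199]
0 [[257.4, 223.9], [257.4, 237.3], [257.4, 192.2], [257.4, 260.8]]
0.004 [[257.4, 216.8], [257.4, 230.5], [257.4, 184.9], [257.4, 254.3]]
0.007 [[257.4, 211.5], [257.4, 225.3], [257.4, 179.4], [257.4, 249.4]]
```

View pics/w5.png

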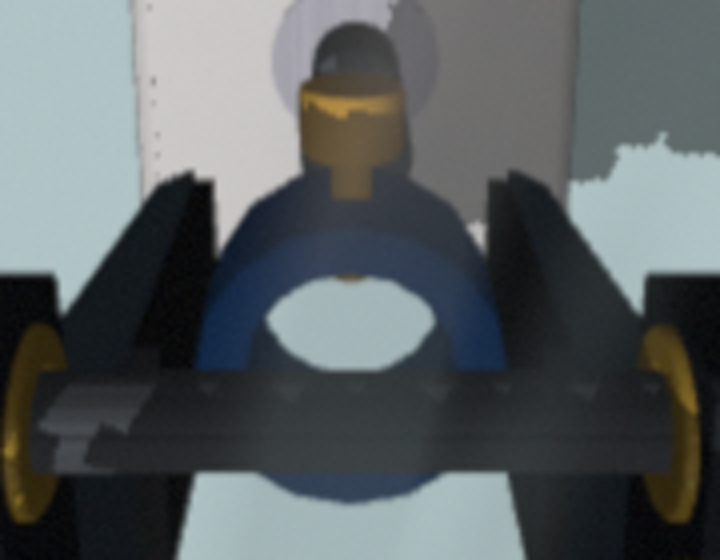

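The crop shows the ring with its outer far edge at crop row 228 and columns 197–507. The screw head is at crop column 355, straight ahead. The shaft is beyond it at crop columns 313–408 and the boss at 272–440. I'll get the lateral offset of the axis from these.

```bash
python3 - <<'E'
from h import *
c=np.load("w5.npy",allow_pickle=True).item(); s=observe(); M=rot().as_matrix(); t=s["eef_pos"]
ux=np.array([np.cos(np.radians(22.34)),np.sin(np.radians(22.34))]); uy=np.array([-ux[1],ux[0]])
L=ray(c,238,184.5,.09)[:2];R=ray(c,280,184.5,.09)[:2]; m=(L+R)/2; print("boss",m,m@ux,m@uy,np.linalg.norm(L-R))
for y in(-.003,-.002,-.001,0): 
    print(y,[proj(c,[*(.6181*ux+y*uy),z]).round(1).tolist() for z in(.09,.12,.15)])
ce=t+M@[-.001,0,-.032]; print("collar",ce[:2]@ux,ce[:2]@uy, "tool x,y", (t[:2]@ux,t[:2]@uy), np.degrees(np.arccos(M[:2,0]@ux)), M[:,2])
E
```

```text
boss [0.57301453 0.23207682] 0.6182195401819092 -0.0031457641126086955 0.04782929702894793
-0.003 [[258.9, 184.6], [259.1, 191.6], [259.3, 200.2]]
-0.002 [[258.0, 184.6], [258.1, 191.6], [258.2, 200.2]]
-0.001 [[257.1, 184.6], [257.1, 191.6], [257.2, 200.2]]
0 [[256.2, 184.6], [256.2, 191.6], [256.1, 200.2]]
collar 0.6162630734721546 -0.0010636610084921172 tool x,y (np.float64(0.6172631946626022), np.float64(-0.0010620398658423846)) 0.005616372502521928 [-1.69166279e-05  5.11291594e-05 -9.99999999e-01]
```

>>> jog_arm([
  [[0.0036,0.0036,0],[0,0,0],1],
  [[0,0,0.01],[0,0,0],1],
  [[0,0,0.02],[0,0,0],1],
  [[0,0,0.02],[0,0,0],1],
  [[0,0,0.02],[0,0,0],1],
  [[0,0,0.015],[0,0,0],1],
  [[0,0,0.01],[0,0,0],1],
  [[0,0,0.008],[0,0,0],1],
  [[0,0,0.004],[0,0,0],1],
  [[0,0,0.004],[0,0,0],1],
])

```text
time_s: 16.35
eef_pos: [0.5739, 0.2328, 0.1736]
ee_rot: [-0.0, 0.981, 0.194, 0.0]
ft_force: [0.2, 1.1, -0.6]
finger_gap: 0.482
grip_force: 30.0
```

>>> jog_arm([
  [[0,0,0.004],[0,0,0],1],
  [[0,0,0.004],[0,0,0],1],
  [[0,0,0.004],[0,0,0],1],
  [[0,0,0.004],[0,0,0],1],
  [[0,0,0.004],[0,0,0],1],
  [[0,0,0],[0,0,0],1],
  [[0,0,0],[0,0,0],1],
  [[0,0,0],[0,0,0],1],
  [[0,0,0],[0,0,0],1],
  [[0,0,0],[0,0,0],1],
])

```text
time_s: 17.35
eef_pos: [0.5737, 0.2327, 0.1636]
ee_rot: [-0.0, 0.981, 0.194, 0.0]
ft_force: [0.8, -0.7, -1.0]
finger_gap: 0.48
grip_force: 30.0
```

>>> jog_arm([
  [[0,0,0.004],[0,0,0],1],
  [[0,0,0.004],[0,0,0],1],
  [[0,0,0.004],[0,0,0],1],
  [[0,0,0.004],[0,0,0],1],
  [[0,0,0.004],[0,0,0],1],
  [[0,0,0.004],[0,0,0],1],
  [[0,0,0],[0,0,0],1],
  [[0,0,0],[0,0,0],1],
  [[0,0,0],[0,0,0],1],
  [[0,0,0],[0,0,0],1],
])

```text
time_s: 18.35
eef_pos: [0.5738, 0.2327, 0.1516]
ee_rot: [-0.0, 0.981, 0.194, 0.0]
ft_force: [-0.8, -0.1, -0.7]
finger_gap: 0.476
grip_force: 30.0
```

Still no contact force, and the tip is now below the shaft's top. I'll go on down to TCP z = 0.131.

>>> jog_arm([
  [[0,0,0.006],[0,0,0],1],
  [[0,0,0.006],[0,0,0],1],
  [[0,0,0.006],[0,0,0],1],
  [[0,0,0.006],[0,0,0],1],
  [[0,0,0.006],[0,0,0],1],
  [[0,0,0.006],[0,0,0],1],
  [[0,0,0.005],[0,0,0],1],
  [[0,0,0],[0,0,0],1],
  [[0,0,0],[0,0,0],1],
  [[0,0,0],[0,0,0],1],
])

```text
time_s: 19.35
eef_pos: [0.5738, 0.2327, 0.1311]
ee_rot: [-0.0, 0.981, 0.194, 0.0]
ft_force: [-0.1, -1.0, -0.8]
finger_gap: 0.478
grip_force: 30.0
```

>>> jog_arm([
  [[-0.001,0,0],[0,0,0],1],
  [[-0.001,0,0],[0,0,0],1],
  [[-0.001,0,0],[0,0,0],1],
  [[0,0,0],[0,0,0],1],
  [[0,0,0],[0,0,0],1],
  [[0,0,0],[0,0,0],1],
  [[0,0,0],[0,0,0],1],
  [[0,0,0],[0,0,0],1],
  [[0,0,0],[0,0,0],1],
  [[0,0,0],[0,0,0],1],
])

```text
time_s: 20.35
eef_pos: [0.5723, 0.2321, 0.1309]
ee_rot: [-0.0, 0.981, 0.194, -0.0]
ft_force: [-0.6, 0.1, -1.7]
finger_gap: 0.479
grip_force: 30.0
```

```bash
cat > st.py <<'E'
from h import *
s=observe(); M=rot().as_matrix(); ux=np.array([np.cos(np.radians(22.34)),np.sin(np.radians(22.34))]); uy=np.array([-ux[1],ux[0]])
t=s["eef_pos"]; F=s["ft_force"]; print(t,"ux,uy",t[:2]@ux,t[:2]@uy,"F",F[:2]@ux,F[:2]@uy,F[2],"M",s["moment"].round(2),s["finger_gap"]*91,s["grip_force"],np.degrees(np.arctan2(M[1,0],M[0,0])),M[:,2].round(4))
E
python3 st.py
```

```text
[0.57229938 0.23210946 0.13094047] ux,uy 0.617570474742746 -0.002843738951513214 F -0.5022194231171306 0.35290495125771515 -1.686145679431482 M [-0.14  0.15  0.01] 43.544266722161495 29.99975234270096 22.332727410788987 [-0.e+00  1.e-04 -1.e+00]
```

>>> jog_arm([
  [[-0.001,0,0],[0,0,0],1],
  [[-0.001,0,0],[0,0,0],1],
  [[-0.001,0,0],[0,0,0],1],
  [[-0.001,0,0],[0,0,0],1],
  [[0,0,0],[0,0,0],1],
  [[0,0,0],[0,0,0],1],
  [[0,0,0],[0,0,0],1],
  [[0,0,0],[0,0,0],1],
  [[0,0,0],[0,0,0],1],
  [[0,0,0],[0,0,0],1],
], grip_force=40)

```text
time_s: 21.35
eef_pos: [0.5713, 0.2317, 0.1311]
ee_rot: [-0.0, 0.981, 0.194, 0.001]
ft_force: [4.6, 1.8, -2.7]
finger_gap: 0.478
grip_force: 40.0
```

```bash
python3 st.py
```

```text
[0.57134263 0.23169077 0.13114504] ux,uy 0.6165263942580435 -0.0028673444313274954 F 4.971992348636104 -0.12548475647557722 -2.679842334324959 M [ 0.24 -0.67 -0.06] 43.488266387674294 39.999255537986755 22.33170003615193 [ 2.e-03  9.e-04 -1.e+00]
```

>>> jog_arm([
  [[-0.001,0,0],[0,0,0],1],
  [[-0.001,0,0],[0,0,0],1],
  [[0,0,0],[0,0,0],1],
  [[0,0,0],[0,0,0],1],
  [[0,0,0],[0,0,0],1],
  [[0,0,0],[0,0,0],1],
  [[0,0,0],[0,0,0],1],
  [[0,0,0],[0,0,0],1],
  [[0,0,0],[0,0,0],1],
  [[0,0,0],[0,0,0],1],
])

```text
time_s: 22.35
eef_pos: [0.5713, 0.2317, 0.1312]
ee_rot: [-0.0, 0.981, 0.194, 0.002]
ft_force: [6.4, 2.2, -5.9]
finger_gap: 0.479
grip_force: 40.0
```

```bash
python3 st.py; python3 - <<'E'
from h import *
c=read_camera("wrist"); cv2.imwrite("pics/w6.png",cv2.resize(c["frame"][170:310,170:350,::-1],None,fx=4,fy=4,interpolation=cv2.INTER_CUBIC))
E
```

```text
[0.57128852 0.23166054 0.13117868] ux,uy 0.6164648499862275 -0.0028747411387476385 F 6.73777512274246 -0.39898198522316 -5.864858014474742 M [ 0.43 -0.99 -0.03] 43.56300207961922 39.9990177154541 22.331440075604732 [ 0.0039  0.0017 -1.    ]
```

View pics/w6.png

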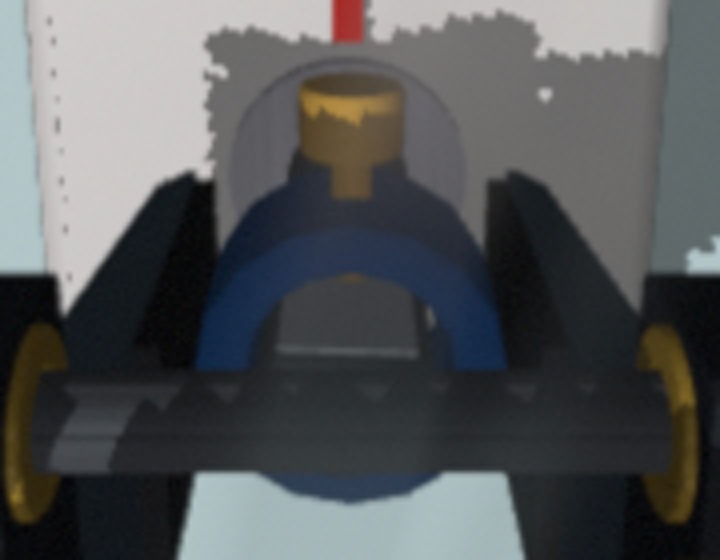

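The collar is on the shaft, with the flat at crop (348,310) facing the screw at (352,275) and the red pointer at (348,20) in line. The screw pushes the flat with about 6.7 N, so I'm handing in.

```bash
python3 -c "
from plant import *
print(hand_in())"
```

```text
the job is handed in; nothing more can be done
None
```

I turned the shaft's flat to face the red pointer and handed in holding the collar level about halfway up it, with the screw tip pressing the flat at about 6.7 N; the hand-in gave no verdict.

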